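# Close a casting mould with its keyed foot plug

## Task

Pick up the loose plaster plug by its grip bar and close the round opening in the top of the casting mould with it. It goes in only where the notch in its rim meets the key inside the opening: rest it lightly on the key, feel for the place by turning it, then let it down fully home, flush with the mould's top face, and let go. Plaster chips easily, so never push the plug against the mould with more than 30 newtons, and leave the mould half, the beaker and the brush where they are.

Things in the scene. Friction and masses are not known exactly. Their poses are not given: they have to be found in the camera images.
- plug_mid (a point): The loose off-white plaster plug, 0.16 to 0.26 kg, upright on the table: a disc 70 mm across, 30 mm high (lower edge bevelled 2.5 mm), with a grip bar on its top; 68 mm high in all. This point is on its axis, 34 mm above its underside and 4 mm above the disc's top. z up; -x points at the notch.
- plug_bar (a point): Centre of the plug's grip bar, a plaster block 48 mm long (plug's x), 22 mm wide (plug's y) and 38 mm high, centred on the disc's top. This point is 49 mm above the plug's underside, 19 mm above the disc's top.
- plug_notch (a point): The plug's one notch, at its -x side in line with the bar: 13 mm wide, cut 10 mm deep into the rim through the disc's full height. This point is in the middle of the notch at the level of the disc's top, 30 mm from the plug's axis. A short blue mark on the disc stands beside it.
- opening (a point): Centre of the round opening, level with the flat top face (145 mm above the table) of the mould: a square plaster block 150 x 150 x 90 mm with a black strap. The opening is 73 mm across, so 1.5 mm play round the plug, and 30 mm deep to a ledge. x, y, z are parallel to the world's and do not show how the mould is turned.
- seat (a point): Where plug_mid must be when the plug is home: on the opening's axis, 4 mm above the top face. On the ledge, against the opening's wall, stands one key: a plaster rib 10 mm wide, reaching 8.5 mm inwards, 18 mm high. Turned wrongly, the plug enters only 12 mm and stops on the key (plug_mid 18 mm above this point). Over the key the notch has 1.5 mm play each side.
- wheel: Banding wheel fixed to the table; the mould stands centred on its round head, 220 mm across, which is locked and does not turn. Origin on the axis at table height. Its axes do not show where the key is: that is not measured. The key is on the robot's side, 0.75 rad or less either way of -x as seen from the axis; a short blue line on the mould's top face marks it.
- plug: The same plug as a body; origin at the centre of its underside, axes as for plug_mid.
- mould_half: Bystander: a yellowed plaster mould half lying on the table, 130 x 100 x 45 mm; origin at the centre of its underside.
- beaker: Bystander: a red clay beaker standing on the table, 72 mm across, 85 mm high; origin at the centre of its underside.
- brush: Bystander: a wooden dusting brush, 200 mm long, lying on the table; origin under it.

How it is judged:
By the outcome, as a careful person would: the job done as asked, in the order asked, and still so for the second after the job is handed in, with the robot touching nothing.
It also fails if it takes over 61 s, if anything falls off the work surface, if the arm or the gripper's body presses on something with over 40 N, if the wrist force passes 120 N, or if a joint passes its speed limit or range.

## Robot

A 7-joint arm with a two-finger parallel gripper is mounted at the origin on the work surface. World frame = base frame: x ahead of the robot, y to its left, z up, the work surface at z = 0. Lengths are in mm, angles in rad, forces in N, time in s.
With the tool pointing down it reaches from about 400 to 875 mm from the base axis. Payload 4.4 kg.
Tool frame: the origin (TCP) lies on the centre line of the jaws, within the pads' length; the fingertips stand 25 mm ahead of it and the grasp point (between the pads) lies 6 mm ahead of it; x points along the fingers, y is the direction in which the jaws open and shut, and the axes are right-handed (so a half turn about x gives the same grasp; the last joint's range is limited). The gripper opens to 85 mm and grips with 20 to 120 N. Pads are 22 mm wide; open, the fingers measure 114 mm over their backs; the gripper's body (76 mm by 85 mm) begins 54 mm behind the grasp point. The pads swing forward as they close: fully open they stand 13 mm farther back than shut.
Start: joints at [1.174, 0.628, 0.038, 1.517, -0.027, 0.996, -0.02], TCP at [211.147, -614.764, 256.313] pointing down, gripper open.
Joint ranges: [-3.06, 3.06], [-0.37, 2.12], [-1.25, 1.32], [0.18, 2.47], [-1.1, 4.24], [0.23, 1.98], [-2.94, 2.94]. Speed limits (rad/s): [2.57, 2.57, 3.14, 3.14, 3.14, 3.14, 3.14].

## Interface

Orientations are given as [roll, pitch, yaw] about the fixed x, y, z axes, in that order (R = Rz(yaw) Ry(pitch) Rx(roll)).
In Python, from cell import * gives the robot as it stands. The module is installed in compiled form; this text tells all that it offers.
- The arm moves only by the tool jog_arm, never from a script. Its argument "series" is a list of rows, each a list of 3 entries, a list of its own where there are three numbers: the turn, a rotation vector about the tool's x, y, z in degrees, then the shift along the tool's x, y, z in mm, then the gripper's target within -1 to 1 (shut at 1, half-way at 0, fully open at -1). In form: [[[rx, ry, rz], [dx, dy, dz], hand], ...]. A call has 1 to 8 rows; each row shifts and turns the commanded pose from where the row before left it, along the tool's axes as they then stand; what a row does not reach is not made up. A row lasts 1/8 s, in which the tool goes at most 62.5 mm and 10.7 degrees, less where a joint would pass 70% of its speed; a pose out of reach is approached as far as the arm can. A call is refused whole if a number of a shift passes 62.5 or a number of a turn 10.7, either way. A call with a gripper value outside its range is refused whole. The fingers move at their own pace and stop on an object; the grip force is fixed at half the most. Time passes only in rows, so rows that do not move let the fingers close. It gives the time, the measured TCP pose, the force and the opening at its end, in the units of the state.
- read_state(): the state, without advancing time (a new reading comes with each control period).
- get_image(name): name is "side" or "top" or "wrist"; returns a dict with "img" (384x512x3 uint8, red, green, blue), "range_z" (384x512 float32, mm along the optical axis (not along the pixel's ray), 0 where there is no reading), "fovy" (degrees; the focal length in pixels is half the picture's height over the tangent of half this angle, whatever the lens; pixels are square), "cx", "cy" (the principal point, pixels), "cam_to_world" (4x4, takes a point from camera to world coordinates). Camera axes: x right, y up, looking along -z (the intrinsics and any distortion apply to the point x, -y, -z); pixel columns grow to the right and rows downward; lengths in mm; the calibration is good to about 2 mm. The wrist camera is an equidistant fisheye: a pixel r from the principal point sees the ray r / f radians off the axis. A picture is of the moment at which its call begins.
- finish_job(): hands the job in, once; it reports no verdict.
The state is a dict: "clock": time; "qpos": joint angles; "qd": joint speeds; "tau": joint torques, N m; "eef_pos": TCP position; "tool_rot": TCP orientation; "force": force on the tool from outside, world axes, zero at the start; "torque": the same for the moment, N m; "width": finger opening in mm.
Only numpy, scipy, OpenCV 4.12 (cv2) and the standard library are available. Lean on these libraries where they do the work, as an engineer would, in place of code of your own. Each camera call takes 0.05 s, during which the arm holds its last target. There are 200 camera calls.

## Working session

There is one attempt and no reset: what is moved stays moved. The work goes in short steps, Python scripts to look and compute and a tool call to move; the robot and the scene stay as the last step left them, time stands still between calls to the robot, and variables do not carry over. Pictures are saved under pics/ and viewed, about 8 in all and at most 12, crops included, and the job is handed in when it is done.

Besides the shell and the picture viewer there is one more tool, called after "Call:" as name([rows], argument=value, ...), one row to a line, values as JSON. jog_arm: Moves the arm, as the interface text tells. Its arguments: {"type":"object","properties":{"series":{"type":"array"}},"required":["series"]}

```bash
mkdir -p pics; cat > h.py <<'E'
from cell import *
import numpy as np, cv2
def save(n,fn):
    d=get_image(n); cv2.imwrite('pics/'+fn,cv2.cvtColor(d['img'],cv2.COLOR_RGB2BGR)); np.save('pics/'+fn[:-4]+'.npy',d,allow_pickle=True); return d
def load(fn): return np.load('pics/'+fn+'.npy',allow_pickle=True).item()
def rays(d,uv,fish=False):
    uv=np.atleast_2d(np.asarray(uv,float)); f=192/np.tan(np.radians(d['fovy'])/2)
    p=(uv-[d['cx'],d['cy']])/f
    if fish:
        r=np.linalg.norm(p,axis=1,keepdims=True); s=np.where(r>1e-9,np.sin(r)/np.maximum(r,1e-9),1)
        v=np.c_[p*s*[1,-1],-np.cos(r)]
    else: v=np.c_[p*[1,-1],-np.ones(len(p))]
    T=np.array(d['cam_to_world']); return T[:3,3],v@T[:3,:3].T
def onz(d,uv,z,fish=False):
    o,v=rays(d,uv,fish); return o+v*((z-o[2])/v[:,2])[:,None]
def cloud(d):  # pinhole only
    v,u=np.indices(d['range_z'].shape); o,r=rays(d,np.c_[u.ravel(),v.ravel()])
    return (o+r*d['range_z'].reshape(-1,1)).reshape(384,512,3)
E
python3 - <<'E'
from h import *
for n in ('top','side','wrist'):
    d=save(n,n+'0.png'); print(n,d['fovy'],d['cx'],d['cy'],np.round(d['cam_to_world'],2).tolist())
print(read_state())
a=[cv2.imread(f'pics/{n}0.png') for n in('top','side')]
E
```

```text
top 46.697080751801465 252.15103209485684 190.52954582585718 [[-0.02, 1.0, -0.05, 510.05], [-1.0, -0.02, -0.03, 16.58], [-0.03, 0.05, 1.0, 1279.77], [0.0, 0.0, 0.0, 1.0]]
side 44.53165775580713 263.6552408853076 194.87803853246322 [[1.0, 0.01, -0.01, 558.05], [-0.01, 0.53, -0.85, -1105.15], [-0.0, 0.85, 0.53, 807.47], [0.0, 0.0, 0.0, 1.0]]
wrist 65.70646984690485 256.7577673491954 190.84273892693258 [[0.32, 0.9, 0.28, 282.66], [-0.95, 0.31, 0.1, -589.94], [-0.0, -0.3, 0.95, 373.31], [0.0, 0.0, 0.0, 1.0]]
{'clock': 0.15, 'qpos': array([ 1.17415806,  0.62916964,  0.03842633,  1.51816248, -0.02699308,
        0.99629725, -0.01999241]), 'qd': array([ 0.000243  , -0.00283983, -0.00083297, -0.00294061, -0.0022203 ,
        0.00062164, -0.00051328]), 'tau': array([ 2.03981974e-03, -5.63797009e+01,  1.22781269e+00, -1.93652987e+01,
        1.11225052e-02,  7.35163892e-03,  2.99723126e-05]), 'eef_pos': array([ 211.03639978, -614.3074678 ,  255.56885279]), 'tool_rot': array([-1.56881493,  1.56927672,  1.90364465]), 'force': array([ 0.25719909, -0.8446434 , -0.78405886]), 'torque': array([-0.0132601 , -0.02614935, -0.03480128]), 'width': 85.26196068094102}
```

View pics/top0.png

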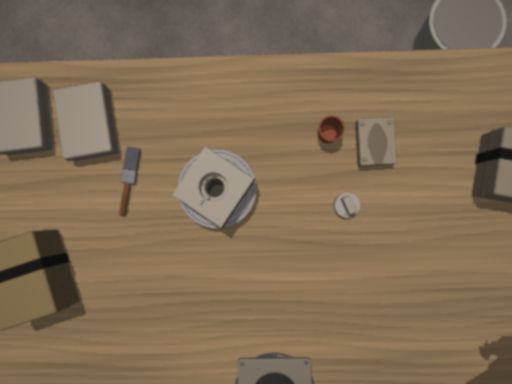

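View pics/side0.png

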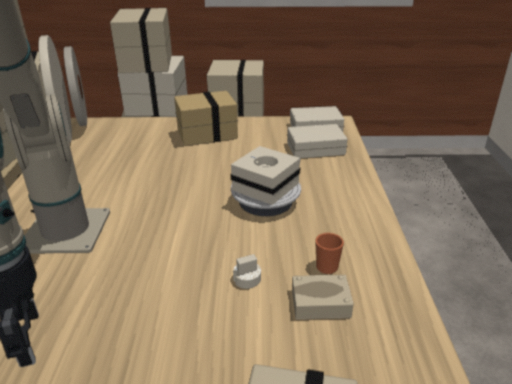

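Top view: mould centred near (214,187) with its opening, and a mark near (204,202). The plug is at (347,206), the beaker at (331,129), the mould half at (376,142) and the brush at (129,180). I'll crop the mould and plug next.

```bash
python3 - <<'E'
from h import *
d=load('top0');im=cv2.cvtColor(d['img'],cv2.COLOR_RGB2BGR)
a=cv2.resize(im[145:230,170:260],None,fx=6,fy=6,interpolation=cv2.INTER_CUBIC)[:510]
b=cv2.resize(im[185:228,326:369],None,fx=6,fy=6,interpolation=cv2.INTER_CUBIC)
c=np.zeros((510,800,3),np.uint8); c[:a.shape[0],:a.shape[1]]=a[:, :540]; c[:258,541:799]=b
cv2.imwrite('pics/crop0.png',c)
# coarse
P=cloud(d)
for uv,z in (((347,206),30),((214,187),145),((331,129),85),((376,142),45)): print(uv,onz(d,uv,z).round(1),P[uv[1],uv[0]].round(1))
h=cv2.cvtColor(d['img'],cv2.COLOR_RGB2HSV); r=d['img'].astype(int)
m=(r[...,2]-r[...,0]>12); 
n,l,s,ce=cv2.connectedComponentsWithStats(m.astype(np.uint8))
for i in range(1,n): 
  if s[i,4]>1: print(s[i],ce[i].round(1))
E
```

```text
(347, 206) [[ 523.  -213.8   30. ]] [ 522.6 -206.8   68. ]
(214, 187) [[577.9 144.7 145. ]] [582.8 154.1  62.2]
(331, 129) [[ 730.7 -167.4   85. ]] [ 745.6 -179.8    4.1]
(376, 142) [[ 698.4 -296.6   45. ]] [ 698.2 -296.2   46.5]
```

View pics/crop0.png

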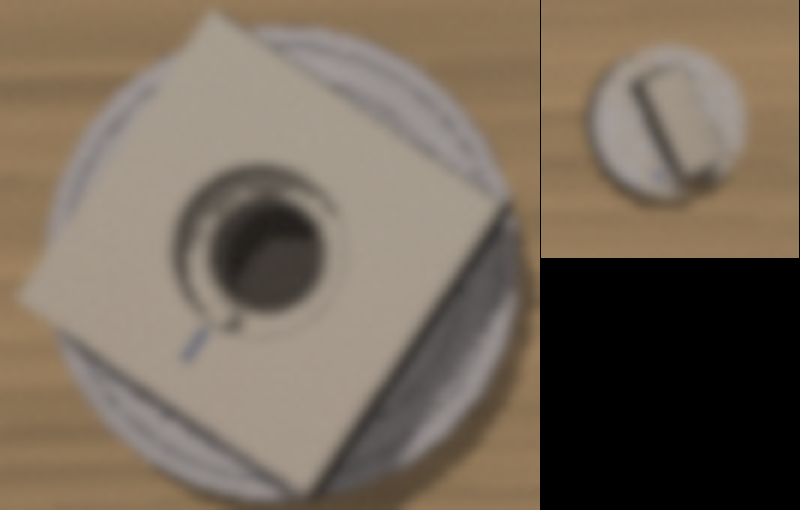

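```bash
python3 - <<'E'
from h import *
d=load('top0');P=cloud(d);Z=P[...,2]
# noise check
print('table',np.median(Z[300:350,150:350]))
# mould
m=np.zeros(Z.shape,bool); m[140:235,165:265]=True
t=m&(abs(Z-145)<8); print('topZ',np.median(Z[t]),t.sum())
cs,hi=cv2.findContours(t.astype(np.uint8),cv2.RETR_CCOMP,cv2.CHAIN_APPROX_NONE)
for c,h in zip(cs,hi[0]):
    if cv2.contourArea(c)<200: continue
    c=c[:,0].astype(float); w=onz(d,c,145)[:,:2].astype(np.float32)
    if h[3]>=0: print('hole circle',cv2.minEnclosingCircle(w),cv2.fitEllipse(w))
    else: print('outer',cv2.minAreaRect(w))
k=onz(d,[[204.5,199.2],[200.7,205.3]],145); print('key line',k, np.arctan2(*(k[1]-k[0])[[1,0]]))
# plug
m[:]=False; m[185:228,326:369]=True
b=m&(Z>55); w=P[b][:,:2].astype(np.float32); print('bar',b.sum(),np.median(Z[b]),cv2.minAreaRect(onz(d,np.argwhere(b)[:,::-1],68)[:,:2].astype(np.float32)))
q=m&(Z>22); cs,_=cv2.findContours(q.astype(np.uint8),0,1); c=max(cs,key=cv2.contourArea)[:,0].astype(float)
print('disc',cv2.fitEllipse(onz(d,c,30)[:,:2].astype(np.float32)))
print('notch?',onz(d,[353.8,215.3],30))
E
```

```text
table -0.7612139482414477
topZ 144.1210604761991 2795
outer ((579.5423583984375, 147.31655883789062), (150.3636016845703, 149.62037658691406), 54.92790603637695)
hole circle ((579.4559936523438, 146.8383026123047), 38.25249481201172) ((579.3828735351562, 146.78317260742188), (73.60993957519531, 74.54936218261719), 71.90962982177734)
key line [[547.14874411 169.66565986 145.        ]
 [531.75201441 179.67654908 145.        ]] 2.5650797892096033
bar 157 66.31525452026585 ((531.5465087890625, -206.9375), (102.93444061279297, 46.92439270019531), 65.0779037475586)
disc ((527.4410400390625, -213.55978393554688), (65.70922088623047, 68.871826171875), 13.704365730285645)
notch? [[ 496.65148651 -231.77624195   30.        ]]
```

```bash
cat >> h.py <<'E'
from scipy.spatial.transform import Rotation as Ro
def Rt(s=None):
    s=s or read_state(); return Ro.from_euler('xyz',s['tool_rot']).as_matrix()
def to(p,jaw=None,down=True,s=None):
    """print shift (tool axes) then turn (tool axes, deg) to reach TCP p with tool-y at world angle jaw (mod pi)"""
    s=s or read_state(); R=Rt(s); print('t',round(s['clock'],2),'tcp',s['eef_pos'].round(1),'F',s['force'].round(1),'w',round(s['width'],1),'yang',round(np.arctan2(R[1,1],R[0,1]),4),'x',R[:,0].round(3))
    print('shift',(R.T@(np.array(p)-s['eef_pos'])).round(2))
    if jaw is not None:
        for j in (jaw,jaw+np.pi):
            y=np.array([np.cos(j),np.sin(j),0]);x=np.array([0,0,-1.]);G=np.c_[x,y,np.cross(x,y)]
            print('turn',np.degrees(Ro.from_matrix(R.T@G).as_rotvec()).round(2))
E
python3 - <<'E'
from h import *
R=Rt(); s=read_state(); d=load('wrist0'); T=np.array(d['cam_to_world']); print('cam in tool',(R.T@(T[:3,3]-s['eef_pos'])).round(1)); print(R.round(2).tolist())
to([526.5,-213.5,235],0.45+np.pi/2)
E
```

```text
cam in tool [-117.7    0.   -75.7]
[[-0.0, 0.32, -0.95], [0.0, -0.95, -0.32], [-1.0, -0.0, 0.0]]
t 0.15 tcp [ 211.  -614.3  255.6] F [ 0.3 -0.8 -0.8] w 85.3 yang -1.2399 x [-0.     0.001 -1.   ]
shift [  20.99 -276.55 -428.56]
turn [1.7317e+02 1.3000e-01 1.0000e-02]
turn [-6.83 -0.01  0.09]
```

Call:
jog_arm([
  [[0, 0, 0], [2, -34.5, -53.5], -1],
  [[0, 0, 0], [2, -34.5, -53.5], -1],
  [[0, 0, 0], [2, -34.5, -53.5], -1],
  [[0, 0, 0], [2, -34.5, -53.5], -1],
  [[0, 0, 0], [2, -34.5, -53.5], -1],
  [[0, 0, 0], [2, -34.5, -53.5], -1],
  [[0, 0, 0], [2, -34.5, -53.5], -1],
  [[0, 0, 0], [2, -34.5, -53.5], -1],
])

```text
clock: 1.15
eef_pos: [521.4, -220.6, 240.5]
tool_rot: [1.333, 1.571, -1.478]
force: [0.4, -0.2, 0.0]
width: 85.7
```

Call:
jog_arm([
  [[-6.8, 0, 0], [0, 0, 0], -1],
  [[0, 0, 0], [0, 0, 0], -1],
  [[0, 0, 0], [0, 0, 0], -1],
])

```text
clock: 1.52
eef_pos: [519.6, -223.4, 240.5]
tool_rot: [0.167, 1.57, -2.529]
force: [-0.1, 0.0, -0.6]
width: 85.5
```

```bash
python3 - <<'E'
from h import *
d=save('wrist','w1.png'); to([526.5,-213.5,235],0.45+np.pi/2)
im=cv2.imread('pics/w1.png')
cv2.imwrite('pics/w1b.png',cv2.resize(im,(800,600),interpolation=cv2.INTER_CUBIC))
E
```

```text
t 1.57 tcp [ 519.6 -223.5  240.6] F [0.4 0.2 0. ] w 85.1 yang -1.1253 x [-0. -0. -1.]
shift [  5.58  -6.08 -10.54]
turn [ 1.7974e+02 -2.0000e-02 -5.0000e-02]
turn [-0.26  0.03 -0.01]
```

View pics/w1b.png

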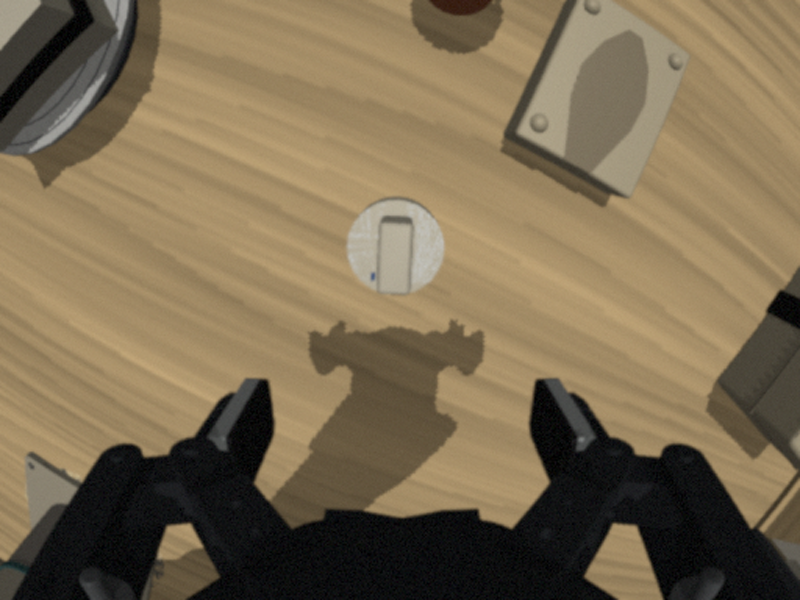

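The wrist view shows the plug at about (395,245), the bar upright in line with the tool's axes, and the blue mark at its lower left (373,277). The notch end therefore faces the bottom of the picture, as expected. Next I measure the bar and disc.

```bash
python3 - <<'E'
from h import *
d=load('w1');im=d['img']; s=read_state()
R=Rt(s)
crop=im[120:196,215:292]; big=cv2.resize(cv2.cvtColor(crop,cv2.COLOR_RGB2BGR),None,fx=7,fy=7,interpolation=cv2.INTER_CUBIC); cv2.imwrite('pics/w1c.png',big)
hsv=cv2.cvtColor(im,cv2.COLOR_RGB2HSV)
m=np.zeros(im.shape[:2],np.uint8); m[122:194,216:291]=1
disc=((hsv[...,1]<60)&(m>0)).astype(np.uint8); disc=cv2.morphologyEx(disc,cv2.MORPH_OPEN,np.ones((3,3)))
c=max(cv2.findContours(disc,0,1)[0],key=cv2.contourArea); print(cv2.boundingRect(c))
w=onz(d,c[:,0],30,True)[:,:2].astype(np.float32); print('disc',cv2.fitEllipse(w),cv2.minEnclosingCircle(w))
rz=d['range_z']; o,v=rays(d,np.stack(np.meshgrid(np.arange(512),np.arange(384)),-1).reshape(-1,2),True)
dz=(np.array(d['cam_to_world'])[:3,2]); depth=-(v@dz)
P=(o+v/depth[:,None]*rz.reshape(-1,1)).reshape(384,512,3)
print('z over disc',P[157,240:265,2].round(0))
b=(m>0)&(P[...,2]>60)
w=onz(d,np.argwhere(b)[:,::-1],68,True)[:,:2].astype(np.float32); r=cv2.minAreaRect(w); print('bar',b.sum(),r)
pc=np.linalg.eigh(np.cov(w.T)); print('bar mean',w.mean(0),'axis',np.arctan2(pc[1][1,1],pc[1][0,1]))
c=P[b]; print('z bar',np.median(c[:,2]))
E
```

```text
(222, 127, 62, 61)
disc ((528.1702270507812, -214.64439392089844), (69.23809051513672, 69.92304229736328), 111.55596160888672) ((528.033203125, -214.24525451660156), 35.844722747802734)
z over disc [30. 29. 68. 69. 68. 68. 69. 68. 68. 68. 67. 68. 67. 68. 68. 68. 67. 68.
 67. 67. 68. 68. 66. 66. 30.]
bar 1011 ((531.3423461914062, -216.06552124023438), (51.00914764404297, 62.17861557006836), 36.87721633911133)
bar mean [ 528.9313  -214.11192] axis -2.759817143987594
z bar 68.01533469898874
```

View pics/w1c.png

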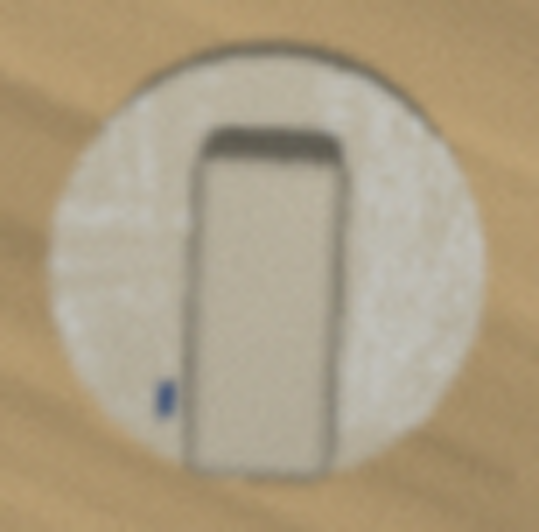

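The crop shows the bar's top face with corners at about (200,158), (340,158), (331,472) and (189,472), and the blue mark at (166,398).

```bash
python3 - <<'E'
from h import *
d=load('w1')
c=np.array([[200,158],[342,158],[332,472],[189,472]]); p=(c+.5)/7-.5+[215,120]
w=onz(d,p,68,True)[:,:2]; print(w.round(1),w.mean(0)); x=(w[0]+w[1]-w[2]-w[3])/2; print('x len',np.hypot(*x),'yaw',np.arctan2(x[1],x[0]))
y=(w[0]+w[3]-w[1]-w[2])/2; print('w',np.hypot(*y),'ang',np.arctan2(y[1],y[0])-np.pi/2)
E
```

```text
[[ 545.4 -196.6]
 [ 553.9 -214.6]
 [ 511.9 -233.3]
 [ 502.9 -214.5]] [ 528.54947497 -214.76813074]
x len 46.04715213110642 yaw 0.4091756996810083
w 20.378745334586576 ang 0.44433373654259434
```

```bash
python3 - <<'E'
from h import *
to([528.4,-214.6,60],0.415+np.pi/2)
E
```

```text
t 1.57 tcp [ 519.6 -223.5  240.6] F [0.4 0.2 0. ] w 85.1 yang -1.1253 x [-0. -0. -1.]
shift [180.58  -4.31 -11.89]
turn [-1.7825e+02  2.0000e-02  5.0000e-02]
turn [ 1.75  0.03 -0.01]
```

Call:
jog_arm([
  [[0, 0, 0], [0, -4.3, -11.9], -1],
  [[1.75, 0, 0], [40, 0, 0], -1],
  [[0, 0, 0], [50, 0, 0], -1],
  [[0, 0, 0], [40, 0, 0], -1],
  [[0, 0, 0], [0, 0, 0], -1],
  [[0, 0, 0], [0, 0, 0], -1],
])

```text
clock: 2.33
eef_pos: [530.4, -213.4, 111.9]
tool_rot: [2.448, 1.569, -0.275]
force: [0.5, -0.7, 0.4]
width: 85.4
```

```bash
python3 - <<'E'
from h import *
to([528.4,-214.6,60],0.415+np.pi/2); d=save('wrist','w2.png'); cv2.imwrite('pics/w2b.png',cv2.imread('pics/w2.png')[100:,80:440])
E
```

```text
t 2.33 tcp [ 530.4 -213.4  111.9] F [ 0.5 -0.7  0.4] w 85.4 yang -1.1523 x [ 0.002 -0.001 -1.   ]
shift [51.88  0.17  2.43]
turn [-1.798e+02  1.300e-01 -1.500e-01]
turn [ 0.2  -0.1  -0.08]
```

View pics/w2b.png

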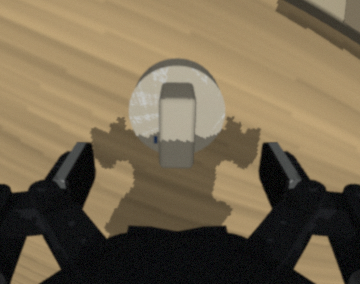

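The bar (column 177) lies midway between the jaws (92 and 262), so I descend and grip.

Call:
jog_arm([
  [[0, 0, 0], [25, 0, 2.4], -1],
  [[0, 0, 0], [20, 0, 0], -1],
  [[0, 0, 0], [6.5, 0, 0], -1],
  [[0, 0, 0], [0, 0, 0], -1],
  [[0, 0, 0], [0, 0, 0], 0],
])

```text
clock: 3.0
eef_pos: [528.0, -214.4, 60.3]
tool_rot: [2.399, 1.569, -0.324]
force: [-0.5, 0.1, -0.9]
width: 69.8
```

Call:
jog_arm([
  [[0, 0, 0], [0, 0, 0], 1],
  [[0, 0, 0], [0, 0, 0], 1],
  [[0, 0, 0], [0, 0, 0], 1],
  [[0, 0, 0], [0, 0, 0], 1],
  [[0, 0, 0], [0, 0, 0], 1],
  [[0, 0, 0], [0, 0, 0], 1],
  [[0, 0, 0], [0, 0, 0], 1],
  [[0, 0, 0], [0, 0, 0], 1],
])

```text
clock: 4.0
eef_pos: [527.3, -214.3, 59.5]
tool_rot: [2.34, 1.57, -0.383]
force: [0.2, -0.0, 5.5]
width: 21.3
```

Call:
jog_arm([
  [[0, 0, 0], [-10, 0, 0], 1],
  [[0, 0, 0], [-40, 0, 0], 1],
  [[0, 0, 0], [-50, 0, 0], 1],
  [[0, 0, 0], [-50, 0, 0], 1],
  [[0, 0, 0], [-40, 0, 0], 1],
  [[0, 0, 0], [0, 0, 0], 1],
  [[0, 0, 0], [0, 0, 0], 1],
  [[0, 0, 0], [0, 0, 0], 1],
])

```text
clock: 5.0
eef_pos: [525.9, -213.7, 247.3]
tool_rot: [-0.776, 1.567, 2.784]
force: [-0.4, -0.1, -2.3]
width: 21.5
```

```bash
python3 - <<'E'
from h import *
to([579.5,147,250],np.pi/2-0.59); d=save('wrist','w3.png'); cv2.imwrite('pics/w3b.png',cv2.resize(cv2.imread('pics/w3.png')[120:330,110:410],None,fx=2.5,fy=2.5))
E
```

```text
t 5.0 tcp [ 525.9 -213.7  247.3] F [-0.4 -0.1 -2.3] w 21.5 yang -1.1518 x [-0.004  0.001 -1.   ]
shift [  -2.37 -307.68 -195.66]
turn [-1.2219e+02 -7.0000e-02  2.5000e-01]
turn [57.81  0.22  0.06]
```

View pics/w3b.png

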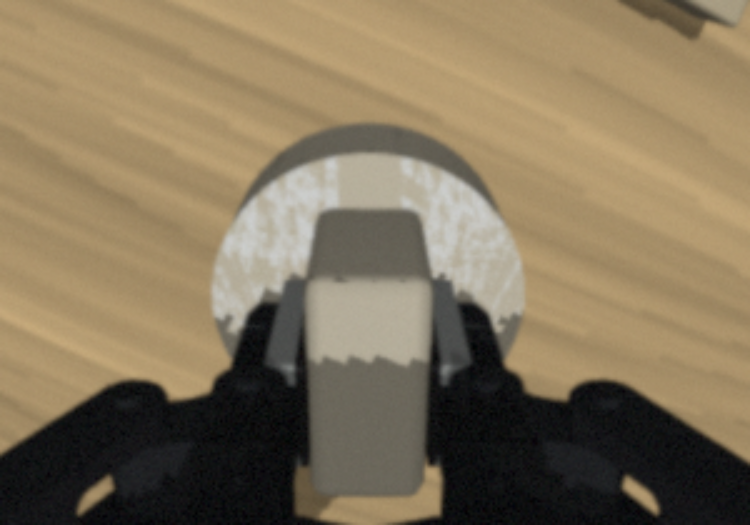

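The plug is held and sits upright between the pads: the bar's top face spans rows 280–495, and the disc's far rim is near (370,152). Now its position in the hand.

```bash
python3 - <<'E'
from h import *
d=load('w3'); s=read_state(); R=Rt(s)
def tool(uv,h): # h above TCP
    p=(np.array(uv,float)+.5)/2.5-.5+[110,120]; return ((onz(d,p,s['eef_pos'][2]+h,True)-s['eef_pos'])@R).round(1)
print('bar top',tool([[307,281],[431,281],[422,495],[315,495]],8.5))
print('disc rim far,left,right',tool([[370,152],[213,285],[525,285]],-29.5))
# circle fit of disc upper rim
hand=[[213,285],[225,240],[250,200],[290,170],[330,155],[370,151],[410,155],[450,171],[488,202],[513,240],[525,285]]
w=tool(hand,-29.5)[:,1:]; A=np.c_[2*w,np.ones(len(w))]; x=np.linalg.lstsq(A,(w**2).sum(1),rcond=None)[0]; print('centre y,z',x[:2],'r',np.sqrt(x[2]+x[0]**2+x[1]**2))
E
```

```text
bar top [[ -8.5  -9.9 -23.9]
 [ -8.6  10.2 -23.9]
 [ -8.5  10.3  22.3]
 [ -8.4 -10.2  22.4]]
disc rim far,left,right [[ 29.4   0.4 -35.1]
 [ 29.6 -34.4  -4.5]
 [ 29.4  34.9  -4.6]]
centre y,z [ 0.22473632 -0.61680154] r 34.703818577014516
```

Call:
jog_arm([
  [[0, 0, 0], [-2, -49, -17.8], 1],
  [[0, 0, 0], [-2, -49, -17.8], 1],
  [[0, 0, 0], [-1, -49, -17.8], 1],
  [[0, 0, 0], [0, -49, -17.8], 1],
  [[0, 0, 0], [0, -49, -17.8], 1],
  [[0, 0, 0], [0, -49, -17.8], 1],
  [[0, 0, 0], [0, -49, -17.8], 1],
  [[0, 0, 0], [0, -49, -17.8], 1],
])

```text
clock: 6.05
eef_pos: [497.1, 203.3, 253.1]
tool_rot: [0.096, 1.569, -2.627]
force: [0.6, 0.1, -2.1]
width: 21.3
```

Call:
jog_arm([
  [[9.6, 0, 0], [0, 0, 0], 1],
  [[9.6, 0, 0], [0, 0, 0], 1],
  [[9.6, 0, 0], [0, 0, 0], 1],
  [[9.6, 0, 0], [0, 0, 0], 1],
  [[9.6, 0, 0], [0, 0, 0], 1],
  [[9.6, 0, 0], [0, 0, 0], 1],
  [[0, 0, 0], [0, 0, 0], 1],
  [[0, 0, 0], [0, 0, 0], 1],
])

```text
clock: 7.05
eef_pos: [497.4, 201.9, 253.6]
tool_rot: [1.084, 1.57, -2.641]
force: [0.4, -0.6, -1.8]
width: 21.2
```

```bash
python3 - <<'E'
from h import *
d=save('wrist','w4.png'); to([496.5,202.6,255],np.pi/2-0.59); cv2.imwrite('pics/w4b.png',cv2.resize(cv2.imread('pics/w4.png')[0:300,56:456],None,fx=2,fy=2,interpolation=cv2.INTER_CUBIC))
E
```

```text
t 7.1 tcp [497.5 201.9 253.7] F [ 0.5 -0.  -2.9] w 21.1 yang -2.1548 x [-0.001 -0.    -1.   ]
shift [-1.26 -0.03  1.23]
turn [-1.7966e+02  6.0000e-02  4.0000e-02]
turn [ 0.34  0.02 -0.04]
```

View pics/w4b.png

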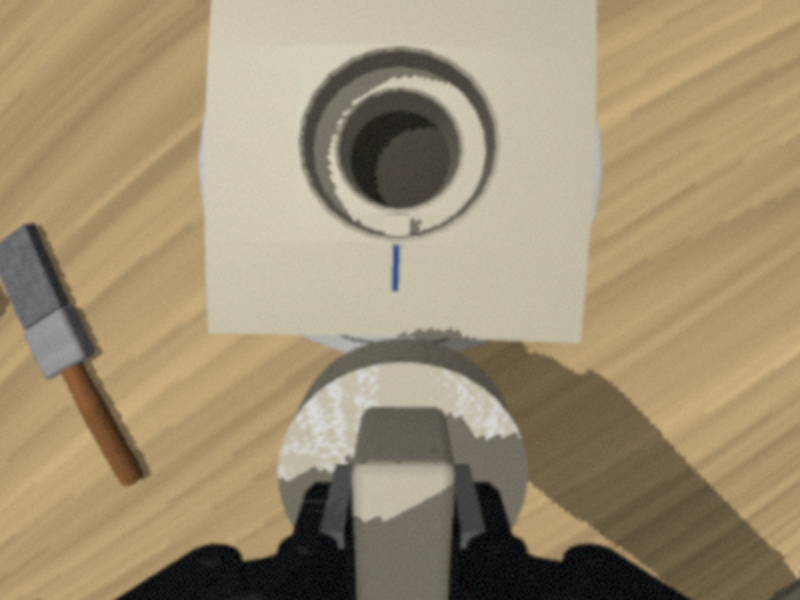

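The view shows the opening's rim (left 300, right 496, top 47, bottom 238 in the crop) and the blue line from (397,246) to (395,290), almost in line with the held plug.

```bash
python3 - <<'E'
from h import *
d=load('w4'); im=d['img'].astype(int); s=read_state(); R=Rt(s); T=np.array(d['cam_to_world'])
# rim: strongest dark edge along radial lines from a coarse centre
g=cv2.GaussianBlur(cv2.cvtColor(d['img'],cv2.COLOR_RGB2GRAY),(0,0),.8).astype(np.float32)
c=(579.5,147.); f=192/np.tan(np.radians(d['fovy'])/2)
def proj(W):
    q=(W-T[:3,3])@T[:3,:3]; x,y,z=q[:,0],-q[:,1],-q[:,2]; r=np.hypot(x,y); th=np.arctan2(r,z); return np.c_[d['cx']+f*th*x/r,d['cy']+f*th*y/r]
for it in range(3):
    pts=[]
    for a in np.linspace(0,2*np.pi,120,endpoint=False):
        rr=np.arange(31,42,.1); W=np.c_[c[0]+rr*np.cos(a),c[1]+rr*np.sin(a),np.full(len(rr),145.)]
        uv=proj(W).astype(np.float32); v=cv2.remap(g,uv[:,0].reshape(1,-1),uv[:,1].reshape(1,-1),1)[0]; dv=v[10:]-v[:-10]; i=dv.argmax()
        if dv[i]>12: pts.append(W[i+5,:2])
    p=np.array(pts); keep=np.ones(len(p),bool)
    for _ in range(4):
        A=np.c_[2*p[keep],np.ones(keep.sum())]; x=np.linalg.lstsq(A,(p[keep]**2).sum(1),rcond=None)[0]; rad=np.sqrt(x[2]+x[0]**2+x[1]**2); e=abs(np.hypot(*(p-x[:2]).T)-rad); keep=e<max(.7,1.5*np.median(e))
    c=(x[0],x[1]); print(c,rad,keep.sum(),e[keep].mean())
m=(im[...,2]-im[...,0]>15)&(np.arange(384)[:,None]<150)&(np.arange(384)[:,None]>115); m[:, :200]=False; m[:,320:]=False
b=np.argwhere(m)[:,::-1]; w=onz(d,b,145,True)[:,:2]; mm=w.mean(0); print('blue',len(b),mm,'from centre',np.arctan2(*(mm-c)[::-1]))
pc=np.linalg.eigh(np.cov(w.T))[1][:,1]; print('line dir',np.arctan2(pc[1],pc[0]))
e=onz(d,(np.array([[204.5,0]])),145) if 0 else None
# plug centre in the hand, same picture
hand=np.array([[279,465],[288,430],[310,398],[350,371],[403,362],[455,371],[495,398],[518,430],[527,465]],float)
q=(hand+.5)/2-.5+[56,0]; w=((onz(d,q,s['eef_pos'][2]-29.5,True)-s['eef_pos'])@R)[:,1:]
A=np.c_[2*w,np.ones(len(w))]; x=np.linalg.lstsq(A,(w**2).sum(1),rcond=None)[0]; print('plug y,z',x[:2],np.sqrt(x[2]+x[0]**2+x[1]**2))
E
```

```text
(np.float64(580.7350366910401), np.float64(147.97348113550004)) 36.749236023048454 115 0.23146154103956962
(np.float64(580.7618431847625), np.float64(147.98359902853724)) 36.748448648638984 115 0.2245282956579908
(np.float64(580.7367822741234), np.float64(147.97951544390696)) 36.76210421804079 114 0.22191170453903067
blue 67 [541.0725705 175.2173104] from centre 2.5398422235370752
line dir 2.4891718315099247
plug y,z [ 0.89025321 -0.89761943] 34.73718347465264
```

Call:
jog_arm([
  [[-9, 0, 0], [0, 0, 0], 1],
  [[0, 0, 0], [0, 0, 0], 1],
])

```text
clock: 7.35
eef_pos: [497.7, 201.8, 254.1]
tool_rot: [-0.656, 1.57, 2.056]
force: [0.9, -0.3, -2.5]
width: 21.2
```

```bash
python3 - <<'E'
from h import *
to([579.7,148.3,215],np.pi/2-0.59)
E
```

```text
t 7.35 tcp [497.7 201.8 254.1] F [ 0.9 -0.3 -2.5] w 21.2 yang -2.0006 x [-0.  0. -1.]
shift [ 39.05  14.46 -96.84]
turn [-1.7082e+02 -2.0000e-02  3.0000e-02]
turn [9.18 0.02 0.01]
```

Call:
jog_arm([
  [[0, 0, 0], [0, 3.5, -24.2], 1],
  [[0, 0, 0], [0, 3.6, -24.2], 1],
  [[0, 0, 0], [0, 3.6, -24.2], 1],
  [[0, 0, 0], [0, 3.7, -24.2], 1],
  [[0, 0, 0], [20, 0, 0], 1],
  [[0, 0, 0], [19, 0, 0], 1],
  [[0, 0, 0], [0, 0, 0], 1],
  [[0, 0, 0], [0, 0, 0], 1],
])

```text
clock: 8.35
eef_pos: [580.2, 148.5, 215.8]
tool_rot: [-2.5, 1.57, 0.211]
force: [-0.4, -0.0, -2.0]
width: 21.2
```

```bash
python3 - <<'E'
from h import *
to([579.7,148.3,205],np.pi/2-0.59)
s=read_state(); print(s['torque'].round(2))
d=save('wrist','w5.png'); cv2.imwrite('pics/w5b.png',cv2.resize(cv2.imread('pics/w5.png')[60:330,106:406],None,fx=2,fy=2,interpolation=cv2.INTER_CUBIC))
E
```

```text
t 8.35 tcp [580.2 148.5 215.8] F [-0.4 -0.  -2. ] w 21.2 yang -2.001 x [ 0.001  0.    -1.   ]
shift [10.76  0.44  0.35]
turn [-1.7085e+02 -6.0000e-02 -7.0000e-02]
turn [ 9.15 -0.04  0.04]
[ 0.02  0.03 -0.03]
```

View pics/w5b.png

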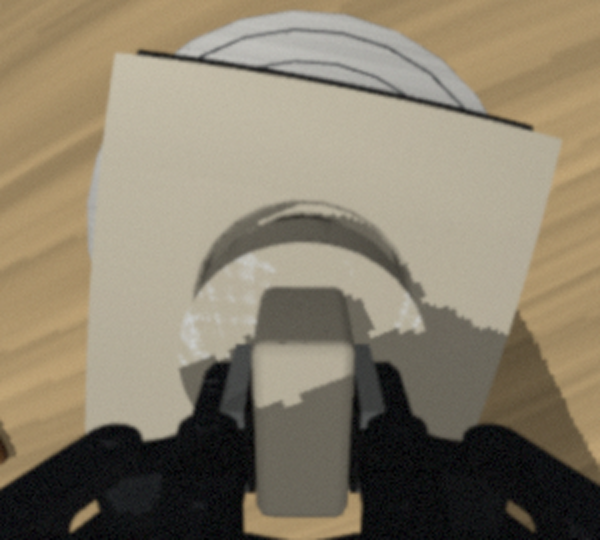

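The plug is above the opening, with the rim arc evenly spread behind the disc (arc top about (305,200)). I'll go down gently while watching the force.

Call:
jog_arm([
  [[0, 0, 0], [5, 0.3, 0.2], 1],
  [[0, 0, 0], [4, 0, 0], 1],
  [[0, 0, 0], [1.5, 0, 0], 1],
  [[0, 0, 0], [1, 0, 0], 1],
  [[0, 0, 0], [0, 0, 0], 1],
])

```text
clock: 9.02
eef_pos: [579.4, 148.3, 203.6]
tool_rot: [1.937, 1.571, -1.634]
force: [-0.2, 1.0, -2.1]
width: 20.9
```

Call:
jog_arm([
  [[0, 0, 0], [1, 0, 0], 1],
  [[0, 0, 0], [1, 0, 0], 1],
  [[0, 0, 0], [0, 0, 0], 1],
])

```text
clock: 9.4
eef_pos: [579.4, 148.3, 201.5]
tool_rot: [0.559, 1.571, -3.012]
force: [-0.1, 0.0, -2.4]
width: 21.2
```

Call:
jog_arm([
  [[0, 0, 0], [1, 0, 0], 1],
  [[0, 0, 0], [1, 0, 0], 1],
  [[0, 0, 0], [1, 0, 0], 1],
  [[0, 0, 0], [0, 0, 0], 1],
])

```text
clock: 9.9
eef_pos: [579.3, 148.3, 198.5]
tool_rot: [0.824, 1.571, -2.747]
force: [1.4, 0.2, -2.1]
width: 21.0
```

Call:
jog_arm([
  [[0, 0, 0], [1, 0, 0], 1],
  [[0, 0, 0], [1, 0, 0], 1],
  [[0, 0, 0], [1, 0, 0], 1],
  [[0, 0, 0], [0, 0, 0], 1],
])

```text
clock: 10.4
eef_pos: [579.3, 148.3, 195.5]
tool_rot: [0.71, 1.571, -2.861]
force: [0.4, 0.7, -1.4]
width: 21.3
```

Call:
jog_arm([
  [[0, 0, 0], [1, 0, 0], 1],
  [[0, 0, 0], [1, 0, 0], 1],
  [[0, 0, 0], [0, 0, 0], 1],
])

```text
clock: 10.78
eef_pos: [579.3, 148.3, 193.5]
tool_rot: [0.672, 1.571, -2.899]
force: [-0.1, 0.0, -2.5]
width: 21.4
```

Free so far, and the key is expected at about 192.5. Steps of half a millimetre from here.

Call:
jog_arm([
  [[0, 0, 0], [0.5, 0, 0], 1],
  [[0, 0, 0], [0.5, 0, 0], 1],
  [[0, 0, 0], [0, 0, 0], 1],
])

```text
clock: 11.15
eef_pos: [579.4, 148.3, 192.6]
tool_rot: [0.95, 1.571, -2.621]
force: [0.8, -0.1, -3.0]
width: 21.0
```

Call:
jog_arm([
  [[0, 0, 0], [0.5, 0, 0], 1],
  [[0, 0, 0], [0, 0, 0], 1],
])

```text
clock: 11.4
eef_pos: [579.5, 148.3, 192.4]
tool_rot: [-2.339, 1.57, 0.374]
force: [-1.3, 0.2, -0.6]
width: 21.6
```

Call:
jog_arm([
  [[0, 0, 0], [0.5, 0, 0], 1],
  [[0, 0, 0], [0, 0, 0], 1],
])

```text
clock: 11.65
eef_pos: [579.6, 148.3, 192.2]
tool_rot: [-2.395, 1.57, 0.317]
force: [-1.3, -1.4, 4.8]
width: 21.4
```

```bash
python3 - <<'E'
from h import *
to([579.7,148.3,174.5],np.pi/2-0.61)
E
```

```text
t 11.65 tcp [579.6 148.3 192.2] F [-1.3 -1.4  4.8] w 21.4 yang -2.0002 x [ 0.001  0.    -1.   ]
shift [17.68 -0.02 -0.04]
turn [-1.6965e+02 -4.0000e-02 -4.0000e-02]
turn [10.35 -0.03  0.03]
```

It rests on the key with about 7 N of contact force, at the predicted height. Now I turn towards the key, feeling for the drop.

Call:
jog_arm([
  [[2, 0, 0], [0, 0, 0], 1],
  [[2, 0, 0], [0, 0, 0], 1],
  [[0, 0, 0], [0, 0, 0], 1],
])

```text
clock: 12.02
eef_pos: [579.4, 147.6, 192.1]
tool_rot: [2.239, 1.57, -1.403]
force: [-1.3, -1.6, 5.1]
width: 21.3
```

Call:
jog_arm([
  [[1.5, 0, 0], [0, 0, 0], 1],
  [[1.5, 0, 0], [0, 0, 0], 1],
  [[0, 0, 0], [0, 0, 0], 1],
])

```text
clock: 12.4
eef_pos: [579.5, 147.7, 191.8]
tool_rot: [2.349, 1.57, -1.346]
force: [-2.5, -2.0, 5.0]
width: 21.5
```

Call:
jog_arm([
  [[1, 0, 0], [0, 0, 0], 1],
  [[1, 0, 0], [0, 0, 0], 1],
  [[0, 0, 0], [0, 0, 0], 1],
])

```text
clock: 12.78
eef_pos: [579.5, 147.9, 191.5]
tool_rot: [2.179, 1.57, -1.549]
force: [-2.8, -2.2, -0.8]
width: 21.4
```

Call:
jog_arm([
  [[1, 0, 0], [0, 0, 0], 1],
  [[0, 0, 0], [0, 0, 0], 1],
])

```text
clock: 13.02
eef_pos: [579.2, 149.3, 191.0]
tool_rot: [-0.261, 1.57, 2.277]
force: [-0.3, 0.5, -2.4]
width: 21.4
```

The contact force has gone: the full weight is back on the gripper and z has dropped, so the notch is over the key. I'll centre it a little and let it down.

Call:
jog_arm([
  [[0.7, 0, 0], [0, 0, 0], 1],
  [[0, 0, 0], [1, 0, 0], 1],
  [[0, 0, 0], [1, 0, 0], 1],
  [[0, 0, 0], [0, 0, 0], 1],
])

```text
clock: 13.52
eef_pos: [579.3, 148.3, 189.5]
tool_rot: [0.561, 1.571, 3.086]
force: [0.9, -0.3, -2.2]
width: 21.2
```

Call:
jog_arm([
  [[0, 0, 0], [1, 0, 0], 1],
  [[0, 0, 0], [0, 0, 0], 1],
])

```text
clock: 13.78
eef_pos: [579.4, 148.3, 188.6]
tool_rot: [0.447, 1.571, 2.972]
force: [-0.7, 0.1, -2.2]
width: 21.1
```

```bash
python3 - <<'E'
from h import *
to([579.7,148.3,174.5],np.pi/2-0.61); print(read_state()['torque'].round(2))
E
```

```text
t 13.78 tcp [579.4 148.3 188.6] F [-0.7  0.1 -2.2] w 21.1 yang -2.1869 x [-0.  0. -1.]
shift [14.07 -0.17 -0.27]
turn [179.65  -0.    -0.  ]
turn [-0.35  0.   -0.  ]
[0.06 0.02 0.01]
```

Free. I continue down.

Call:
jog_arm([
  [[0, 0, 0], [1, 0, 0], 1],
  [[0, 0, 0], [1, 0, 0], 1],
  [[0, 0, 0], [1, 0, 0], 1],
  [[0, 0, 0], [0, 0, 0], 1],
])

```text
clock: 14.28
eef_pos: [579.4, 148.3, 185.5]
tool_rot: [0.862, 1.571, -2.896]
force: [-0.1, -0.8, -3.5]
width: 21.3
```

Call:
jog_arm([
  [[0, 0, 0], [1, 0, 0], 1],
  [[0, 0, 0], [1, 0, 0], 1],
  [[0, 0, 0], [1, 0, 0], 1],
  [[0, 0, 0], [0, 0, 0], 1],
])

```text
clock: 14.78
eef_pos: [579.3, 148.3, 182.5]
tool_rot: [0.972, 1.571, -2.785]
force: [-1.1, -0.9, -2.5]
width: 21.2
```

Call:
jog_arm([
  [[0, 0, 0], [1, 0, 0], 1],
  [[0, 0, 0], [1, 0, 0], 1],
  [[0, 0, 0], [1, 0, 0], 1],
  [[0, 0, 0], [0, 0, 0], 1],
])

```text
clock: 15.28
eef_pos: [579.4, 148.3, 179.5]
tool_rot: [1.065, 1.571, -2.693]
force: [0.3, 0.4, -1.5]
width: 21.2
```

Call:
jog_arm([
  [[0, 0, 0], [1, 0, 0], 1],
  [[0, 0, 0], [1, 0, 0], 1],
  [[0, 0, 0], [1, 0, 0], 1],
  [[0, 0, 0], [0, 0, 0], 1],
])

```text
clock: 15.78
eef_pos: [579.3, 148.3, 176.5]
tool_rot: [0.852, 1.571, -2.906]
force: [-0.6, 0.6, -2.2]
width: 21.0
```

Call:
jog_arm([
  [[0, 0, 0], [1, 0, 0], 1],
  [[0, 0, 0], [0.6, 0, 0], 1],
  [[0, 0, 0], [0, 0, 0], 1],
])

```text
clock: 16.15
eef_pos: [579.4, 148.3, 175.0]
tool_rot: [1.059, 1.571, -2.699]
force: [0.9, -0.3, -2.4]
width: 21.6
```

Call:
jog_arm([
  [[0, 0, 0], [0.5, 0, 0], 1],
  [[0, 0, 0], [0, 0, 0], 1],
])

```text
clock: 16.4
eef_pos: [579.4, 148.3, 174.5]
tool_rot: [-2.513, 1.571, 0.012]
force: [-0.4, 0.5, -2.5]
width: 21.0
```

Call:
jog_arm([
  [[0, 0, 0], [0.4, 0, 0], 1],
  [[0, 0, 0], [0, 0, 0], 1],
])

```text
clock: 16.65
eef_pos: [579.4, 148.3, 174.5]
tool_rot: [-1.723, 1.571, 0.803]
force: [-1.6, -0.3, 1.8]
width: 21.3
```

Seated: about 4 N at z 174.5, which is 18 mm below the rest on the key. Now I let go.

Call:
jog_arm([
  [[0, 0, 0], [0, 0, 0], 0.2],
  [[0, 0, 0], [0, 0, 0], -0.2],
  [[0, 0, 0], [0, 0, 0], -0.2],
  [[0, 0, 0], [0, 0, 0], -0.2],
  [[0, 0, 0], [0, 0, 0], -0.2],
])

```text
clock: 17.27
eef_pos: [579.4, 148.3, 174.1]
tool_rot: [-2.361, 1.571, 0.164]
force: [-0.3, -0.0, 0.7]
width: 51.1
```

```bash
python3 - <<'E'
from h import *
to([579.7,148.3,300],np.pi/2-0.61)
E
```

```text
t 17.27 tcp [579.4 148.3 174.1] F [-0.3 -0.   0.7] w 51.1 yang -2.1868 x [ 0.  0. -1.]
shift [-1.2589e+02 -1.2000e-01 -2.4000e-01]
turn [1.7965e+02 1.0000e-02 1.0000e-02]
turn [-0.35 -0.    0.  ]
```

Up slowly, then back along +tool z so that the wrist camera sees the plug.

Call:
jog_arm([
  [[0, 0, 0], [-8, 0, 0], -0.2],
  [[0, 0, 0], [-20, 0, 0], -0.2],
  [[0, 0, 0], [-40, 0, 0], -0.2],
  [[0, 0, 0], [-40, 0, 0], -0.2],
  [[0, 0, 0], [0, 0, 30], -0.2],
  [[0, 0, 0], [0, 0, 30], -0.2],
  [[0, 0, 0], [0, 0, 0], -0.2],
  [[0, 0, 0], [0, 0, 0], -0.2],
])

```text
clock: 18.27
eef_pos: [531.2, 182.5, 282.7]
tool_rot: [-2.671, 1.569, -0.146]
force: [0.0, 0.1, -0.0]
width: 51.6
```

```bash
python3 - <<'E'
from h import *
d=save('wrist','w6.png'); to([579.7,148.3,300]); t=save('top','top6.png')
cv2.imwrite('pics/w6b.png',cv2.resize(cv2.imread('pics/w6.png')[0:300,56:456],None,fx=2,fy=2,interpolation=cv2.INTER_CUBIC))
uv=np.stack(np.meshgrid(np.arange(512),np.arange(384)),-1).reshape(-1,2); o,v=rays(d,uv,True)
P=(o+v/(-(v@np.array(d['cam_to_world'])[:3,2]))[:,None]*d['range_z'].reshape(-1,1))
for lo,hi in ((0,20),(25,34),(40,60)):
    r=np.hypot(P[:,0]-580.3,P[:,1]-147.7); q=P[(r>=lo)&(r<hi)&(P[:,2]>100)]; q0=q[q[:,2]<165] if lo else q
    print(lo,hi,len(q),np.median(q[:,2]).round(2),np.median(q0[:,2]).round(2))
# tilt: plane fit of the disc's ring and the face
for lo,hi in ((26,34),(40,60)):
    q=P[(r:=np.hypot(P[:,0]-580.3,P[:,1]-147.7),(r>lo)&(r<hi)&(abs(P[:,2]-145)<6))[1]]
    print('plane',np.linalg.lstsq(np.c_[q[:,0]-580,q[:,1]-148,np.ones(len(q))],q[:,2],rcond=None)[0].round(4))
E
```

```text
t 18.32 tcp [531.4 182.2 282.5] F [0.5 0.  1. ] w 51.1 yang -2.188 x [ 0.001 -0.    -1.   ]
shift [-17.41  -0.33 -59.04]
0 20 2713 183.3 183.3
25 34 1919 145.22 145.21
40 60 25050 332.75 145.19
plane [-1.300000e-03  6.000000e-04  1.452172e+02]
plane [ 6.000000e-04 -1.100000e-03  1.452022e+02]
```

View pics/w6b.png

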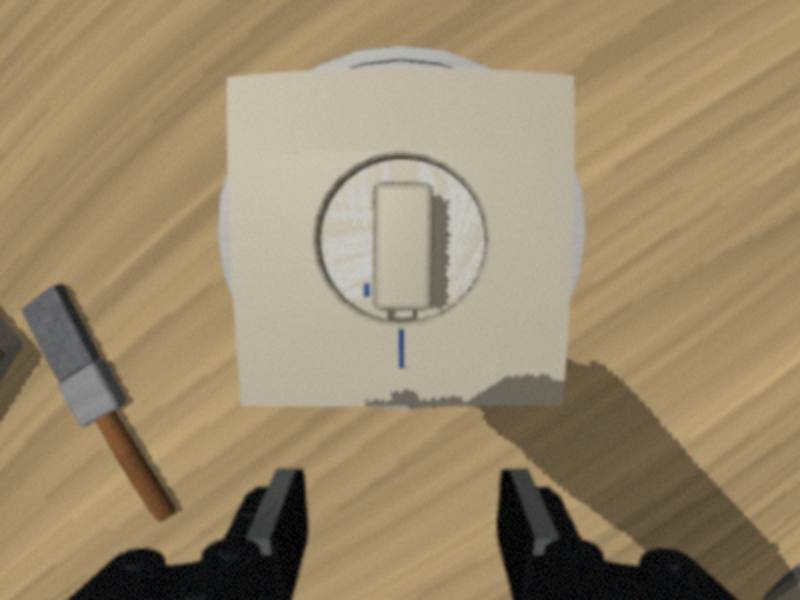

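The plug is home: the disc's top reads 145.22 mm, the mould's face 145.20 mm, and there is no tilt. The notch at (402,314) is over the key, in line with the blue line. The robot is clear of everything, so I hand in.

```bash
python3 -c "
from h import *
print(finish_job())"
```

```text
the job is handed in; nothing more can be done
None
```

The plug is fully home in the mould's opening, released, and the job is handed in at about 18 s on the robot's clock.

- **How it went:** I gripped the plug by its bar and lowered it about 10° off the key's angle. It came to rest on the key at the predicted height with about 7 N. I turned it about 10° until the contact force vanished, then let it down 18 mm and opened the jaws.
- **Force:** the highest plug-to-mould reading was about 7 N, against the 30 N limit. This comes from the readings at the end of each move.
- **Final check:** the wrist camera put the disc's top at 145.22 mm and the mould's face at 145.20 mm, with no measurable tilt. The notch lines up with the blue line, and the robot was clear of everything.
- **Disagreement:** the top and wrist cameras put the opening's centre about 1.5 mm apart, within their stated calibration; the plug still went in without jamming.
- **Bystanders:** the arm never went near the mould half, the beaker or the brush, but I did not measure their positions again at the end.

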